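# Pull down the blue cabinet flap with the hook pole

## Robot

A 7-joint arm with a two-finger parallel gripper is mounted at the origin on the work surface. World frame = base frame: x ahead of the robot, y to its left, z up, the work surface at z = 0. Lengths are in m, angles in rad, forces in N, time in s.
With the tool pointing down it reaches from about 0.425 to 0.95 m from the base axis. Payload 4.7 kg.
Tool frame: the origin (TCP) lies between the finger pads; the fingertips stand 19 mm ahead of it and the grasp point (between the pads) is the TCP (manip.tip_reach is the distance from the TCP to the fingertips, in m); z points along the fingers, x is the direction in which the jaws open and shut, and the axes are right-handed (so a half turn about z gives the same grasp; the last joint's range is limited). The gripper opens to 85 mm and grips with 20 to 120 N. Pads are 22 mm wide; open, the fingers measure 114 mm over their backs; the gripper's body (76 mm by 85 mm) begins 54 mm behind the grasp point. The pads swing forward as they close: fully open they stand 13 mm farther back than shut.
Start: joints at [-1.2, 0.469, -0.049, 1.532, 0.024, 1.141, -0.082], TCP at [0.263, 0.622, 0.25] pointing down, gripper open.
Joint ranges: [-2.59, 2.59], [-0.33, 1.99], [-1.39, 1.29], [0.1, 2.45], [-1.04, 4.18], [0.21, 1.99], [-2.66, 2.66]. Speed limits (rad/s): [2.57, 2.57, 3.14, 3.14, 3.14, 3.14, 3.14].

## Interface

Orientations are given as [roll, pitch, yaw] about the fixed x, y, z axes, in that order (R = Rz(yaw) Ry(pitch) Rx(roll)).
In Python, from cell import manip gives the robot as it stands.
- The arm moves only by the tool arm_command, never from a script. Its argument "rows" is one flat list of numbers, 7 for each row, row after row: the shift along the tool's x, y, z in mm, then the turn, a rotation vector about the tool's x, y, z in rad, then the closure, from 0 (fully open) to 1 (shut). In form: [x, y, z, ax, ay, az, grip, x, y, z, ax, ay, az, grip, ...]. A call has 1 to 10 rows; each row is the pose to reach, as a shift and turn from the pose commanded when the call began, along the tool's axes at that moment; what a row does not reach only later rows make up. A row lasts 1/12 s, in which the tool goes at most 41.7 mm and 7.16 degrees, less where a joint would pass 70% of its speed; a pose out of reach is approached as far as the arm can. A call with a gripper value outside its range is refused whole. The fingers move at their own pace and stop on an object; the grip force is fixed at half the most. Time passes only in rows, so rows that repeat a pose let the fingers close. It gives the time, the measured TCP pose, the force and the opening at its end, in the units of the state.
- manip.get_state(): the state, without advancing time (a new reading comes with each control period).
- manip.capture(name): name is "side" or "top"; returns the picture (480x640x3 uint8, red, green, blue); there is no depth.
- manip.camera_model(name): a dict with "fx", "fy", "cx", "cy" (pixels), "extrinsics" (4x4, takes a point from camera to world coordinates). Camera axes: x right, y up, looking along -z (the intrinsics and any distortion apply to the point x, -y, -z); pixel columns grow to the right and rows downward; lengths in m; the calibration is good to about 2 mm. A picture is of the moment at which its call begins. camera_model takes no time and is no camera call.
- manip.job_done(): hands the job in, once; it reports no verdict.
Trained networks look in the newest picture that a camera, given by its name, has taken for a name from the list of things; names that differ only in an ending like _2 or _b are one class to them, and where a whole thing is asked for, a point or a joint stands for the part that bears it (a point fixed in the world has none). Each returns a list of dicts, best first, with "p" (0 to 1); they miss things now and then, are a little off and sometimes report something else, mostly with a low value. They report only what shows in the picture. A call takes as long as a camera call.
- manip.find_in(camera, thing): "at" ([row, column] in pixels, amid what is visible of it).
The state is a dict: "time": time; "joint_pos": joint angles; "joint_velocities": joint speeds; "tau": joint torques, N m; "tcp_pos": TCP position; "tcp_rot": TCP orientation; "ft_force": force on the tool from outside, world axes, zero at the start; "wrist_torque": the same for the moment, N m; "finger_gap": finger opening in m.
Only numpy, scipy, OpenCV 4.12 (cv2) and the standard library are available. Lean on these libraries where they do the work, as an engineer would, in place of code of your own. Each camera call takes 0.05 s, during which the arm holds its last target.

## Task

Take the red-handled hook pole from its rest, hook it into the brass eye of the blue cabinet flap and swing that flap all the way down open with the pole, without touching the flap with the gripper or arm. Then unhook the pole, lay it back in the forks of its own rest and let go. Leave the white flap shut and the black-handled paddle rod lying on its rest.

Things in the scene. Friction and masses are not known exactly. Their poses are not given: they have to be found in the camera images.
- hook_pole: Pole lying level in a rest. Red bar handle 16 wide (y) x 18 mm high (z), from x = -120 to 70 mm; then an 8 mm steel rod to x = 150 mm, where it bends straight down as an 8 mm pin. Origin on the handle's axis midway between the forks, near the balance point: grip there from above, across y. x runs to the hook, z up. About 0.15 kg.
- hook_tip (a point): Lower end of the pole's pin, at (150, 0, -49) mm in the pole's frame; axes as the pole's.
- blue_flap: Blue flap 162 wide, 120 high, 10 mm thick on one of two like cabinets. Origin: hinge, middle of its lower edge, 130 mm above the bench. Shut: z up, y along hinge, x into the cabinet (top 258 mm above the bench). Starts 0 to 0.1 rad ajar; swings about y, top to -x, down to a stop at level. About 1 N at the eye moves it; past 25 degrees it sinks by itself, damped, within 4 s.
- blue_eye (a point): Centre of the brass ring on the blue flap's outer face: 6 mm wire, clear opening about 40 mm, lying level when the flap is shut, so that the pin drops in from above; the space above and in front is open. At (-35, 0, 115) mm in the flap's frame, axes as the flap's; about 245 mm above the bench when shut.
- pole_rest: Grey fixed rest of the hook pole. Origin under the middle of its base, on the bench; x along the lying pole to the hook, z up. Two forks at x = 55 and -55 mm, 10 mm thick, each a slot 30 mm wide (y), floor 61 mm and prong tops 83 mm above the bench. The handle's axis lies 70 mm above the bench. A like rest beside it carries the paddle rod.
- white_flap: The same flap and eye in white on the other cabinet: leave shut. Origin and axes as the blue flap's.
- paddle_rod: Black-handled rod of the same size with a flat white paddle instead of a hook, on its own rest beside the pole's: leave it. Origin and axes as the pole's.

How it is judged:
By the outcome, as a careful person would: the job done as asked, in the order asked, and still so for the second after the job is handed in, with the robot touching nothing.
It also fails if it takes over 45 s, if anything falls off the work surface, if the arm or the gripper's body presses on something with over 40 N, if the wrist force passes 120 N, or if a joint passes its speed limit or range.

## Working session

There is one attempt and no reset: what is moved stays moved. The work goes in short steps, Python scripts to look and compute and a tool call to move; the robot and the scene stay as the last step left them, time stands still between calls to the robot, and variables do not carry over. Pictures are saved under pics/ and viewed, and the job is handed in when it is done.

Besides the shell and the picture viewer there is one more tool, called as a command line: name --argument value ..., lists and objects as JSON in quotes. arm_command: Moves the arm, as the interface text tells. Its arguments: {"type":"object","properties":{"rows":{"type":"array","items":{"type":"number"}}},"required":["rows"]}

```bash
ls && mkdir -p pics
python3 - <<'E'
from cell import manip
import cv2
for n in("side","top"):
    im=manip.capture(n); cv2.imwrite(f"pics/{n}0.png",im[:,:,::-1])
    m=manip.camera_model(n); print(n,{k:(v if k!='extrinsics' else [[round(float(x),4) for x in r] for r in v]) for k,v in m.items()})
    for t in("hook_pole","hook_tip","blue_flap","blue_eye","pole_rest","white_flap","paddle_rod"):
        print(t,[(d['at'],round(d['p'],2)) for d in manip.find_in(n,t)][:3])
s=manip.get_state();print({k:(s[k]) for k in s})
E
```

```text
pics
side {'fx': 528.0007879395366, 'fy': 528.0007879395366, 'cx': 325.7590824573396, 'cy': 236.1774003338793, 'extrinsics': [[0.702, -0.5295, 0.4763, 0.9586], [0.7122, 0.5268, -0.464, -0.4133], [-0.0052, 0.6649, 0.7469, 0.7669], [0.0, 0.0, 0.0, 1.0]]}
hook_pole [([215.6, 428.2], 0.94)]
hook_tip [([215.8, 423.4], 0.78)]
blue_flap [([344.4, 241.5], 0.87)]
blue_eye [([346.0, 237.8], 0.77)]
pole_rest [([234.0, 422.7], 0.67)]
white_flap [([226.0, 173.8], 0.98)]
paddle_rod [([162.8, 367.4], 0.93)]
top {'fx': 600.7022597995566, 'fy': 600.7022597995566, 'cx': 311.6969280879853, 'cy': 243.85439114662617, 'extrinsics': [[-0.0129, 0.992, -0.1257, 0.3925], [-0.9999, -0.0126, 0.0034, -0.0141], [0.0018, 0.1257, 0.9921, 1.3419], [0.0, 0.0, 0.0, 1.0]]}
hook_pole [([216.3, 205.8], 0.9)]
hook_tip [([219.8, 208.4], 0.87)]
blue_flap [([177.3, 445.2], 0.6)]
blue_eye [([176.1, 447.7], 0.91)]
pole_rest [([227.8, 218.0], 0.82)]
white_flap [([287.0, 424.8], 0.82)]
paddle_rod [([300.4, 196.7], 0.62)]
{'time': 0.8, 'joint_pos': array([-1.1999116 ,  0.46856687, -0.04859091,  1.53246999,  0.02407373,
        1.1410222 , -0.08228407]), 'joint_velocities': array([-0.00038897, -0.00157305, -0.00173492,  0.00242434,  0.0001541 ,
       -0.00067988,  0.00045156]), 'tau': array([ 1.25157956e-03, -5.10113096e+01, -4.61667962e-02, -2.38004619e+01,
        1.09045784e-02,  8.52461435e-04,  2.73682730e-06]), 'tcp_pos': array([0.2626895, 0.6218123, 0.2503699]), 'tcp_rot': array([-3.14153112e+00, -1.14905787e-04,  1.17101777e+00]), 'ft_force': array([-0.12438243,  0.83473859,  0.04256106]), 'wrist_torque': array([0.02169933, 0.05206882, 0.01068755]), 'finger_gap': 0.08540034245015739}
```

View pics/side0.png

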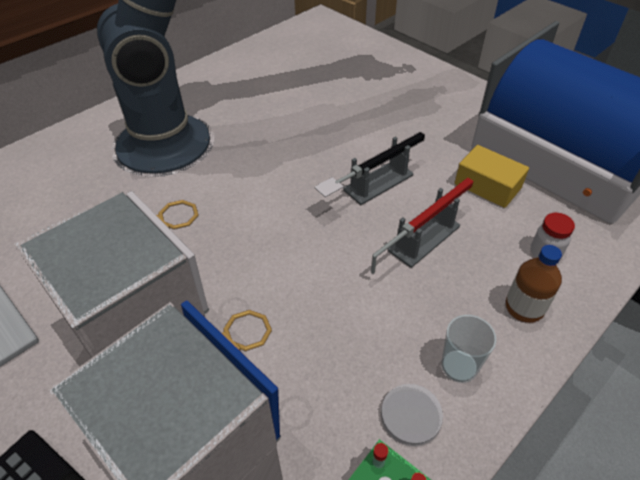

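View pics/top0.png

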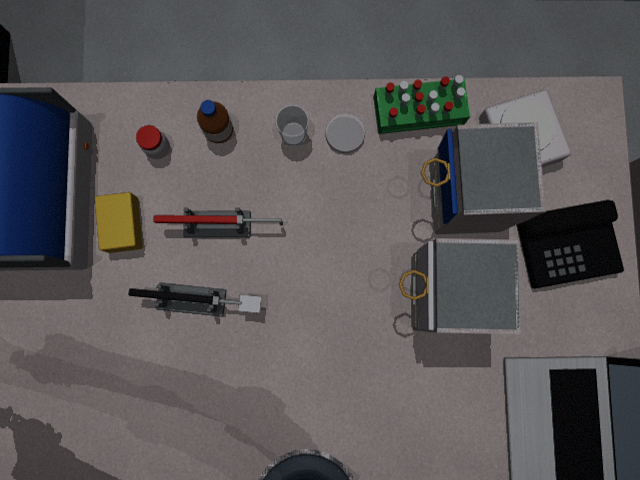

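```bash
cat > h.py <<'E'
import numpy as np, cv2, json
from scipy.spatial.transform import Rotation as R
from scipy.optimize import least_squares
from cell import manip
cams={n:manip.camera_model(n) for n in("side","top")}
def proj(n,P):
    m=cams[n];E=np.array(m['extrinsics']);P=np.atleast_2d(P)
    c=(P-E[:3,3])@E[:3,:3]
    return np.c_[m['cx']+m['fx']*c[:,0]/-c[:,2], m['cy']-m['fy']*c[:,1]/-c[:,2]]  # u,v
def ray(n,u,v):
    m=cams[n];E=np.array(m['extrinsics'])
    d=E[:3,:3]@np.array([(u-m['cx'])/m['fx'],-(v-m['cy'])/m['fy'],-1]);return E[:3,3],d/np.linalg.norm(d)
def onz(n,u,v,z):
    o,d=ray(n,u,v);return o+d*(z-o[2])/d[2]
def tri(uv1,uv2):
    o1,d1=ray("side",*uv1);o2,d2=ray("top",*uv2)
    A=np.c_[d1,-d2];t=np.linalg.lstsq(A,o2-o1,rcond=None)[0]
    a,b=o1+t[0]*d1,o2+t[1]*d2;return (a+b)/2,np.linalg.norm(a-b)
E
python3 - <<'E'
import cv2,numpy as np
from h import *
print({n:{k:np.array(v) for k,v in cams[n].items() if 'dist' in k} for n in cams})
def crop(n,x0,y0,x1,y1,s,o):
    im=cv2.imread(f"pics/{n}0.png")[y0:y1,x0:x1];cv2.imwrite(o,cv2.resize(im,None,fx=s,fy=s,interpolation=cv2.INTER_CUBIC))
crop("top",145,190,295,250,5,"pics/tp.png")
crop("top",410,115,550,215,5,"pics/tf.png")
crop("side",360,170,480,280,5,"pics/sp.png")
crop("side",170,290,300,450,4,"pics/sf.png")
E
```

```text
{'side': {}, 'top': {}}
```

View pics/tp.png

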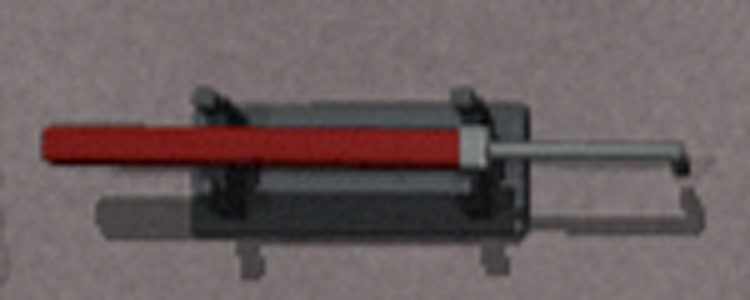

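View pics/tf.png

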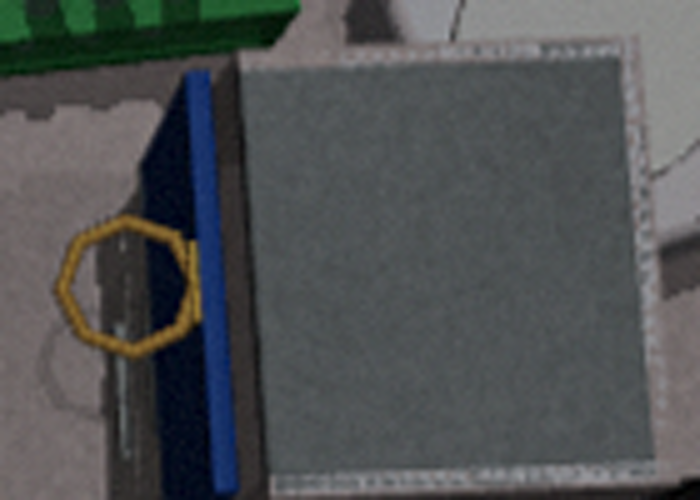

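View pics/sp.png

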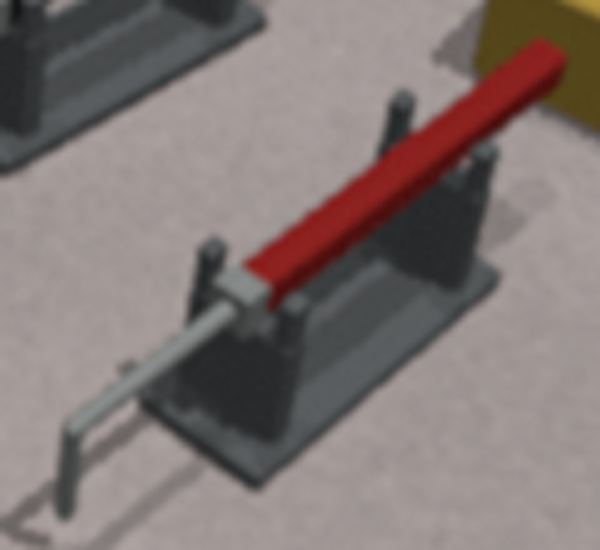

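View pics/sf.png

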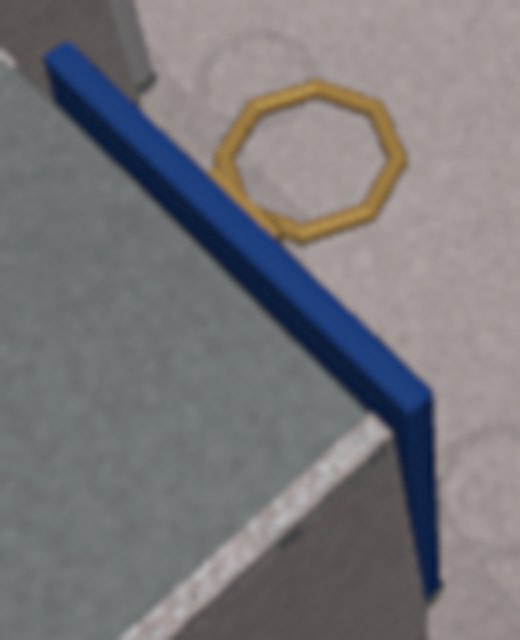

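```bash
cat > fit.py <<'E'
from h import *
def tp(x,y):return (145+(x+.5)/5-.5,190+(y+.5)/5-.5)
def tf(x,y):return (410+(x+.5)/5-.5,115+(y+.5)/5-.5)
def sp(x,y):return (360+(x+.5)/5-.5,170+(y+.5)/5-.5)
def sf(x,y):return (170+(x+.5)/4-.5,290+(y+.5)/4-.5)
pole=[("top",(-.12,0,.009),tp(43,145)),("top",(.154,0,.002),tp(687,150)),("top",(.15,0,-.049),tp(681,172)),
 ("side",(.154,0,.002),sp(66,428)),("side",(.15,0,-.049),sp(65,516)),("side",(-.12,0,.009),sp(552,48))]
def fit(pts,T,p0):
    def f(p):
        RR,t=T(p);r=[]
        for n,P,uv in pts: r+=list((proj(n,RR@np.array(P)+t)[0]-uv))
        return np.array(r)
    s=least_squares(f,p0);return s.x,s.fun.reshape(-1,2)
if __name__=="__main__":
    a=onz("top",*tp(43,145),.079);b=onz("top",*tp(687,150),.07);print(a,b)
    Tp=lambda p:(R.from_euler('z',p[2]).as_matrix(),np.array([p[0],p[1],p[3]]))
    p,r=fit(pole,Tp,[*((a+b)/2)[:2],-np.pi/2,.07]);print("pole",p.round(4),r.round(1).tolist())
    for xf in(-.01,-.005):
        fl=[("top",(xf,.081,.128),tf(188,72)),("top",(xf+.01,.081,.128),tf(209,72)),("top",(xf,-.081,.128),tf(215,492)),("top",(xf+.01,-.081,.128),tf(237,490)),
        ("side",(xf,-.081,.128),sf(70,42)),("side",(xf+.01,-.081,.128),sf(47,55)),("side",(xf,.081,.128),sf(432,396)),("side",(xf+.01,.081,.128),sf(402,412)),("side",(xf,.081,.008),sf(432,597)),
        ("top",(-.035,0,.115),tf(128,286)),("side",(-.035,0,.115),sf(311,160))]
        # y sign check by both
        for sg in (1,-1):
            f2=[(n,(P[0],sg*P[1],P[2]),uv) for n,P,uv in fl]
            Tf=lambda p:((R.from_euler('z',p[2])*R.from_euler('y',-p[3])).as_matrix(),np.array([p[0],p[1],.13+p[4]]))
            q,r=fit(f2,Tf,[.5,-.23,-np.pi/2,.05,0]);print("flap",xf,sg,q.round(4),np.abs(r).max().round(1));
            print(r.round(1).tolist()) if sg==1 else 0
            M,t=Tf(q);print("eye",M@[-.035,0,.115]+t)
    print("eye tri",tri(sf(311,160),tf(128,286)))
E
python3 fit.py
```

```text
[0.61095248 0.31839833 0.079     ] [0.60685442 0.04458573 0.07      ]
pole [ 0.6078  0.1981 -1.5929  0.0698] [[0.2, 0.2], [0.2, 1.0], [0.7, 0.3], [0.3, 0.8], [0.3, 0.2], [0.9, -1.1]]
flap -0.01 1 [ 0.6643 -0.2991 -1.5586  0.0959 -0.0059] 4.2
[[0.4, -0.1], [1.6, -0.4], [-0.3, 0.9], [0.9, 1.1], [0.2, -2.4], [-1.2, -1.1], [0.9, -1.2], [1.1, 0.8], [0.9, -0.3], [0.4, 1.5], [0.6, 4.2]]
eye [ 0.66373503 -0.25321445  0.23517629]
flap -0.01 -1 [ 0.663  -0.2728 -4.7165 -0.0609 -0.011 ] 33.2
eye [ 0.66284227 -0.30069671  0.23591576]
flap -0.005 1 [ 0.6643 -0.2951 -1.5554  0.0979 -0.0064] 3.3
[[0.7, -0.0], [1.9, -0.4], [0.3, 1.0], [1.4, 1.1], [-0.5, -1.8], [-1.9, -0.6], [0.5, -0.8], [0.7, 1.2], [0.4, 0.2], [-1.9, 1.8], [3.3, 2.2]]
eye [ 0.66354087 -0.24906687  0.23459002]
flap -0.005 -1 [ 0.6627 -0.2779 -4.7161 -0.0718 -0.0114] 36.1
eye [ 0.66260187 -0.30457551  0.23582953]
eye tri (array([ 0.66413148, -0.25176339,  0.24337731]), np.float64(0.002156511434010582))
```

```bash
cat >> h.py <<'E'
def rel(wps):
    s=manip.get_state();p=np.array(s['tcp_pos']);M=R.from_euler('xyz',s['tcp_rot']).as_matrix()
    for (pos,yaw) in wps:
        d=M.T@(np.array(pos)-p)*1000
        T=R.from_euler('xyz',[np.pi,0,yaw]).as_matrix()
        rv=R.from_matrix(M.T@T).as_rotvec()
        print(d.round(1).tolist(),rv.round(3).tolist())
def st():
    s=manip.get_state();print(round(s['time'],2),np.round(s['tcp_pos'],4),np.round(s['tcp_rot'],4),np.round(s['ft_force'],1),np.round(s['wrist_torque'],2),round(s['finger_gap'],4))
E
python3 - <<'E'
from fit import *
xf=-.01
for lo in (0,):
    fl=[("top",(xf,.081,.128),tf(188,72)),("top",(xf+.01,.081,.128),tf(209,72)),("top",(xf,-.081,.128),tf(215,492)),("top",(xf+.01,-.081,.128),tf(237,490)),
        ("side",(xf,.081,.128),sf(432,396)),("side",(xf+.01,.081,.128),sf(402,412)),
        ("top",(-.035,0,.115),tf(128,286)),("side",(-.035,0,.115),sf(311,160))]
    Tf=lambda p:((R.from_euler('z',p[2])*R.from_euler('y',-p[3])).as_matrix(),np.array([p[0],p[1],.13]))
    q,r=fit(fl,Tf,[.66,-.3,-np.pi/2,.05]);print(q.round(4),r.round(1).tolist());M,t=Tf(q);print("eye",M@[-.035,0,.115]+t)
rel([((.36,.42,.25),.6),((.608,.198,.15),-.022),((.608,.198,.07),-.022)])
E
```

```text
[ 0.6643 -0.2992 -1.5768  0.1024] [[1.5, -1.3], [2.8, -1.5], [-0.7, 0.2], [0.4, 0.4], [0.2, -2.9], [0.3, -1.0], [0.7, 0.4], [0.9, 1.7]]
eye [ 0.66461701 -0.25261039  0.24081977]
[-148.0, 168.2, 0.3] [-0.0, -0.0, 0.571]
[-256.0, 483.0, 100.3] [-0.0, -0.0, 1.193]
[-256.0, 483.0, 180.3] [-0.0, -0.0, 1.193]
```

arm_command --rows '[-25, 28, 0, 0, 0, 0.11, 0, -50, 56, 0, 0, 0, 0.22, 0, -75, 84, 0, 0, 0, 0.33, 0, -100, 112, 0, 0, 0, 0.44, 0, -125, 140, 0, 0, 0, 0.54, 0, -148, 168, 0, 0, 0, 0.63, 0, -160, 207, 10, 0, 0, 0.73, 0, -172, 246, 20, 0, 0, 0.82, 0, -184, 285, 30, 0, 0, 0.91, 0, -196, 320, 40, 0, 0, 1.0, 0]'

```text
time: 1.63
tcp_pos: [0.4829, 0.3152, 0.2106]
tcp_rot: [-3.141, -0.002, 0.166]
ft_force: [1.0, -0.1, 1.1]
finger_gap: 0.0855
```

```bash
python3 -c "
from h import *
st();rel([((.608,.198,.12),-.022),((.608,.198,.07),-.022)])"
```

```text
1.63 [0.4829 0.3152 0.2106] [-3.1409e+00 -1.5000e-03  1.6630e-01] [ 1.  -0.1  1.1] [ 0.04 -0.05 -0.06] 0.0855
[103.9, 136.3, 90.6] [-0.001, -0.001, 0.188]
[103.8, 136.4, 140.6] [-0.001, -0.001, 0.188]
```

arm_command --rows '[18, 24, 14, 0, 0, 0.06, 0, 36, 48, 28, 0, 0, 0.12, 0, 54, 72, 42, 0, 0, 0.188, 0, 72, 96, 56, 0, 0, 0.188, 0, 90, 118, 70, 0, 0, 0.188, 0, 104, 136, 84, 0, 0, 0.188, 0, 104, 136, 91, 0, 0, 0.188, 0, 104, 136, 91, 0, 0, 0.188, 0]'

```text
time: 2.3
tcp_pos: [0.6065, 0.1985, 0.1173]
tcp_rot: [3.14, 0.003, -0.02]
ft_force: [-0.1, 0.3, 0.1]
finger_gap: 0.0853
```

```bash
python3 -c "
from h import *
st();rel([((.608,.198,.07),-.022)])
for n in ('side','top'):
    im=manip.capture(n)
    uv=[proj(n,[.608,.198,.07])[0],proj(n,manip.get_state()['tcp_pos'])[0]]
    x,y=int(uv[0][0]-80),int(uv[0][1]-80)
    c=cv2.resize(im[max(y,0):y+160,x:x+160,::-1],None,fx=3,fy=3,interpolation=cv2.INTER_CUBIC)
    globals()[n]=c[:480,:480]
h=min(side.shape[0],top.shape[0]);cv2.imwrite('pics/hov.png',cv2.resize(np.hstack([side[:h,:400],top[:h,:400]]),(800,h)))
"
```

```text
2.3 [0.6065 0.1985 0.1173] [ 3.1397e+00  3.1000e-03 -2.0000e-02] [-0.1  0.3  0.1] [ 0.01  0.08 -0.06] 0.0853
[1.7, 0.4, 47.3] [0.002, 0.003, 0.002]
```

View pics/hov.png

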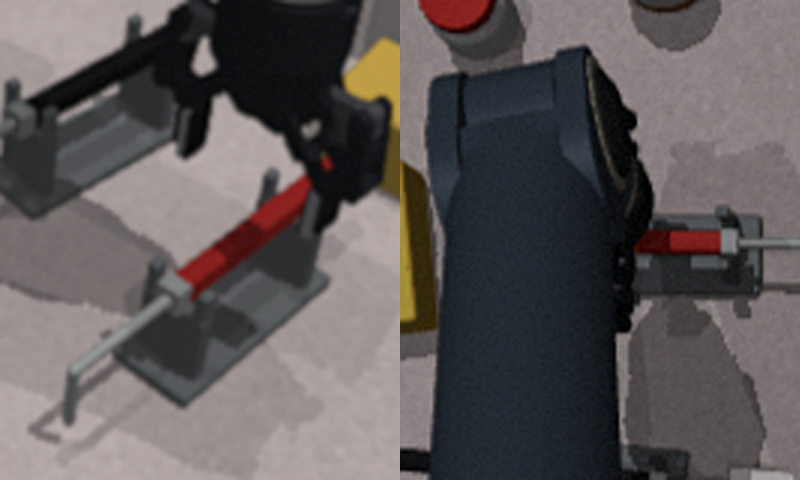

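arm_command --rows '[1.5, 0, 16, 0, 0, 0, 0, 1.5, 0, 32, 0, 0, 0, 0, 1.5, 0, 46, 0, 0, 0, 0, 1.5, 0, 47, 0, 0, 0, 0.4, 1.5, 0, 47, 0, 0, 0, 1, 1.5, 0, 47, 0, 0, 0, 1, 1.5, 0, 47, 0, 0, 0, 1, 1.5, 0, 47, 0, 0, 0, 1, 1.5, 0, 47, 0, 0, 0, 1, 1.5, 0, 47, 0, 0, 0, 1]'

```text
time: 3.23
tcp_pos: [0.6089, 0.2006, 0.0734]
tcp_rot: [-3.141, -0.002, -0.017]
ft_force: [-0.8, -0.3, 4.1]
finger_gap: 0.0146
```

arm_command --rows '[0, 0, 0, 0, 0, 0, 1, 0, 0, -10, 0, 0, 0, 1, 0, 0, -25, 0, 0, 0, 1, 0, 0, -45, 0, 0, 0, 1, 0, 0, -70, 0, 0, 0, 1, 0, 0, -90, 0, 0, 0, 1, 0, 0, -90, 0, 0, 0, 1, 0, 0, -90, 0, 0, 0, 1]'

```text
time: 3.9
tcp_pos: [0.6086, 0.2004, 0.1632]
tcp_rot: [-3.141, -0.002, -0.017]
ft_force: [-0.4, -0.1, -3.0]
finger_gap: 0.0151
```

```bash
python3 -c "
from h import *
st()
im=manip.capture('side');cv2.imwrite('pics/s1.png',cv2.resize(im[80:400,240:560,::-1],None,fx=1.8,fy=1.8))
im=manip.capture('top');cv2.imwrite('pics/t1.png',cv2.resize(im[100:350,140:540,::-1],None,fx=2,fy=2))
for n in('side','top'): print(proj(n,[.608,.198,.16]))
"
```

```text
3.9 [0.6086 0.2004 0.1632] [-3.1407e+00 -1.6000e-03 -1.7000e-02] [-0.4 -0.1 -3. ] [-0.03  0.02 -0.03] 0.0151
[[438.16355492 175.37653498]]
[[202.99126304 212.51467709]]
```

View pics/s1.png

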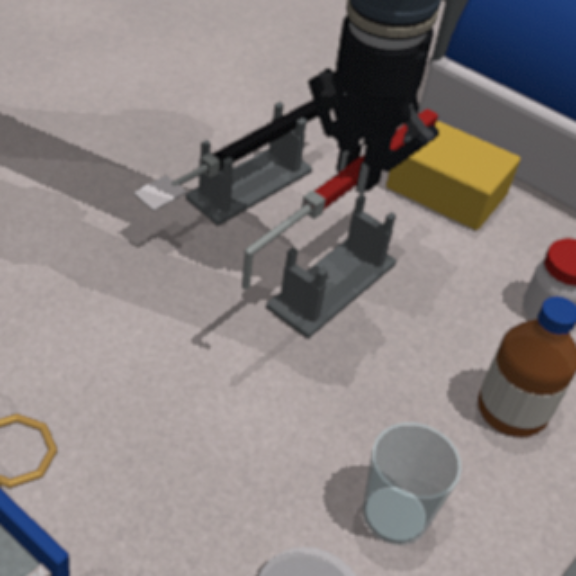

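View pics/t1.png

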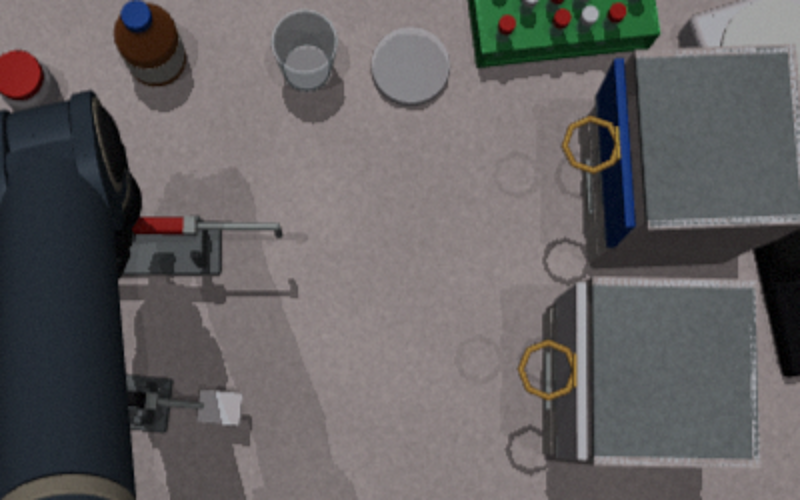

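```bash
python3 -c "
from h import *
def z(im): return cv2.resize(im[:,:,::-1],None,fx=8,fy=8,interpolation=cv2.INTER_CUBIC)
a=cv2.imread('pics/s1.png')
s=manip.capture('side');t=manip.capture('top')
cv2.imwrite('pics/z1.png',np.hstack([z(s[210:260,355:405]),z(t[195:245,250:300])]))
tc=manip.get_state()['tcp_pos']
o=np.array(tc)+[-.001,-.0025,-.003];M=R.from_euler('z',-1.588).as_matrix()
for P in [(.154,0,.002),(.15,0,-.049)]:
  for n in('side','top'): print(P,n,proj(n,M@P+o).round(1))
"
```

```text
(0.154, 0, 0.002) side [[376.  220.5]]
(0.154, 0, 0.002) top [[280.4 213.8]]
(0.15, 0, -0.049) side [[375.6 240.4]]
(0.15, 0, -0.049) top [[279.7 218.1]]
```

View pics/z1.png

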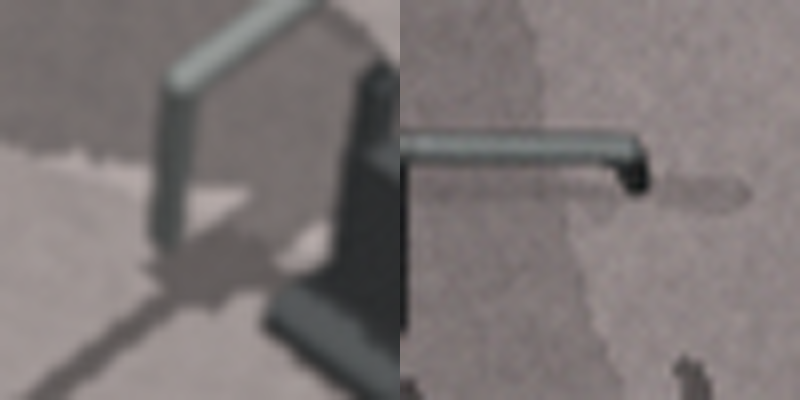

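arm_command --rows '[4, 10, -25, 0, 0, 0, 1, 10, 30, -52, 0, 0, 0, 1, 17, 58, -80, 0, 0, 0, 1, 24, 88, -105, 0, 0, 0, 1, 31, 120, -125, 0, 0, 0, 1, 38, 155, -145, 0, 0, 0, 1, 46, 190, -160, 0, 0, 0, 1, 53, 225, -172, 0, 0, 0, 1, 60, 258, -172, 0, 0, 0, 1, 64, 285, -172, 0, 0, 0, 1]'

```text
time: 4.93
tcp_pos: [0.6676, -0.0892, 0.334]
tcp_rot: [3.14, 0.0, -0.019]
ft_force: [0.7, -0.6, -1.6]
finger_gap: 0.0153
```

arm_command --rows '[0.5, 14, 0, 0, 0, 0, 1, 0.5, 14, 0, 0, 0, 0, 1, 0.5, 14, 0, 0, 0, 0, 1]'

```text
time: 5.18
tcp_pos: [0.6673, -0.0992, 0.333]
tcp_rot: [-3.14, 0.002, -0.018]
ft_force: [0.1, 0.9, -1.1]
finger_gap: 0.0151
```

```bash
python3 -c "
from h import *
st()
s=manip.capture('side');t=manip.capture('top')
cv2.imwrite('pics/s2.png',cv2.resize(s[200:400,130:330,::-1],None,fx=3,fy=3,interpolation=cv2.INTER_CUBIC))
cv2.imwrite('pics/t2.png',cv2.resize(t[110:270,340:500,::-1],None,fx=3.75,fy=3.75,interpolation=cv2.INTER_CUBIC))
tc=manip.get_state()['tcp_pos']
o=np.array(tc)+[-.001,-.0025,-.003];M=R.from_euler('z',-1.588).as_matrix()
for P in [(.154,0,.002),(.15,0,-.049)]:
  for n in('side','top'): print(P,n,proj(n,M@P+o).round(1))
print(M@[.15,0,-.049]+o)
"
```

```text
5.18 [ 0.6673 -0.0992  0.333 ] [-3.1403e+00  2.3000e-03 -1.7700e-02] [ 0.1  0.9 -1.1] [ 0.09 -0.05  0.01] 0.0151
(0.154, 0, 0.002) side [[237.3 283.8]]
(0.154, 0, 0.002) top [[447.1 159.5]]
(0.15, 0, -0.049) side [[246.3 309.6]]
(0.15, 0, -0.049) top [[438.6 166.9]]
[ 0.66421624 -0.24912144  0.2814133 ]
```

View pics/s2.png

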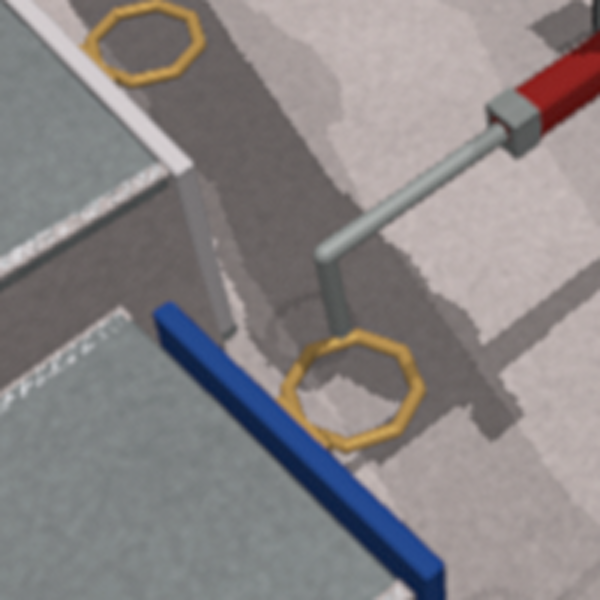

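View pics/t2.png

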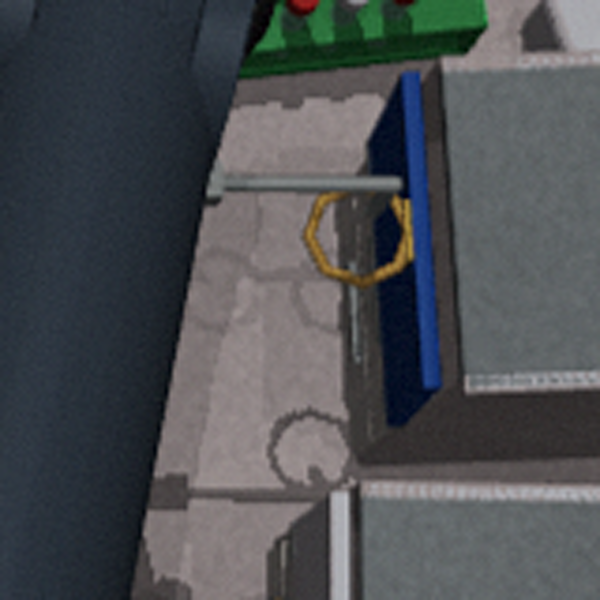

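```bash
python3 -c "
from h import *
print(tri((130+354.5/3-.5,200+388.5/3-.5),(340+358/3.75-.5,110+236.5/3.75-.5)))
print(tri((130+322/3-.5,200+257/3-.5),(340+400/3.75-.5,110+183/3.75-.5)))
for n in('side','top'): print(proj(n,[[.6642,-.249,.241],[.6642,-.249,.219]]))
"
```

```text
(array([ 0.66306503, -0.2510947 ,  0.24261761]), np.float64(0.0013619792293132697))
(array([ 0.66561053, -0.25299056,  0.33176557]), np.float64(0.0030908582798084847))
[[250.45931591 329.15638124]
 [252.53371242 339.05890611]]
[[433.96619774 172.38335592]
 [431.62327495 175.18701789]]
```

arm_command --rows '[-1, 1, 15, 0, 0, 0, 1, -1, 1, 30, 0, 0, 0, 1, -1, 1, 45, 0, 0, 0, 1, -1, 1, 60, 0, 0, 0, 1, -1, 1, 64, 0, 0, 0, 1, -1, 1, 64, 0, 0, 0, 1, -1, 1, 64, 0, 0, 0, 1]'

```text
time: 5.87
tcp_pos: [0.6671, -0.0992, 0.2707]
tcp_rot: [-3.141, -0.0, -0.015]
ft_force: [-0.1, -0.1, -0.8]
finger_gap: 0.0151
```

```bash
python3 -c "
from h import *
st()
s=manip.capture('side');t=manip.capture('top')
cv2.imwrite('pics/s3.png',cv2.resize(s[240:400,170:330,::-1],None,fx=3.5,fy=3.5,interpolation=cv2.INTER_CUBIC))
"
```

```text
5.87 [ 0.6671 -0.0992  0.2707] [-3.1411e+00 -4.0000e-04 -1.4900e-02] [-0.1 -0.1 -0.8] [-0.01 -0.04  0.05] 0.0151
```

View pics/s3.png

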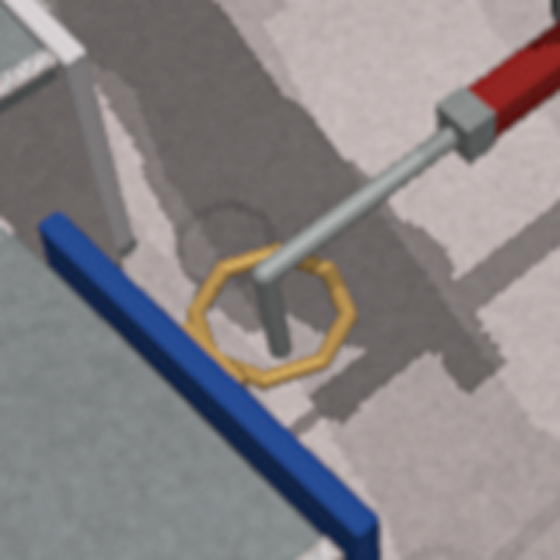

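arm_command --rows '[0, -9, 0, 0, 0, 0, 1, 0, -17, 0, 0, 0, 0, 1, 0, -25, 4, 0, 0, 0, 1, 0, -32, 9, 0, 0, 0, 1, 0, -39, 15, 0, 0, 0, 1]'

```text
time: 6.38
tcp_pos: [0.6673, -0.0611, 0.2551]
tcp_rot: [3.141, -0.0, -0.017]
ft_force: [-0.4, -1.3, -0.5]
finger_gap: 0.0149
```

```bash
python3 -c "
from h import *
st()
s=manip.capture('side')
cv2.imwrite('pics/s4.png',cv2.resize(s[240:440,170:370,::-1],None,fx=2.5,fy=2.5,interpolation=cv2.INTER_CUBIC))
"
```

```text
6.38 [ 0.6673 -0.0611  0.2551] [ 3.1412e+00 -1.0000e-04 -1.6900e-02] [-0.4 -1.3 -0.5] [-0.53  0.23 -0.14] 0.0149
```

View pics/s4.png

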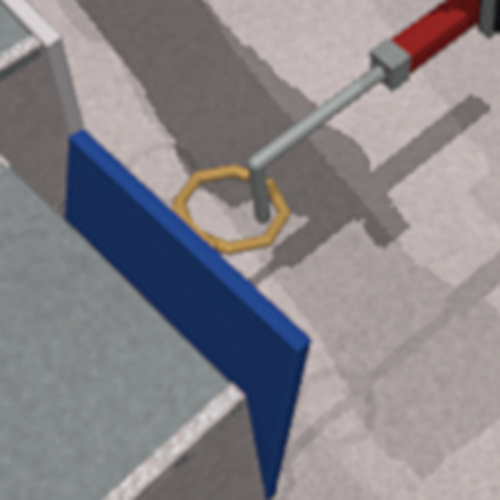

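arm_command --rows '[0, -7, 7, 0, 0, 0, 1, 0, -13, 14, 0, 0, 0, 1, 0, -19, 21, 0, 0, 0, 1, 0, -23, 27, 0, 0, 0, 1, 0, -26, 33, 0, 0, 0, 1]'

```text
time: 6.85
tcp_pos: [0.6675, -0.0348, 0.2211]
tcp_rot: [-3.141, 0.001, -0.017]
ft_force: [-1.0, -1.1, -0.6]
finger_gap: 0.0148
```

```bash
python3 -c "
from h import *
st()
s=manip.capture('side')
cv2.imwrite('pics/s5.png',cv2.resize(s[240:440,170:370,::-1],None,fx=2.5,fy=2.5,interpolation=cv2.INTER_CUBIC))
"
```

```text
6.85 [ 0.6675 -0.0348  0.2211] [-3.1411e+00  1.3000e-03 -1.6700e-02] [-1.  -1.1 -0.6] [-0.28  0.21 -0.11] 0.0148
```

View pics/s5.png

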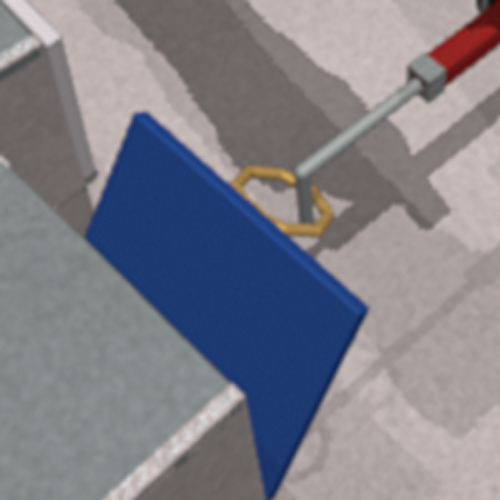

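arm_command --rows '[0, 3, -12, 0, 0, 0, 1, 0, 3, -36, 0, 0, 0, 1, 0, 0, -65, 0, 0, 0, 1, 0, -20, -80, 0, 0, 0, 1, 0, -50, -80, 0, 0, 0, 1, 0, -50, -80, 0, 0, 0, 1]'

```text
time: 7.4
tcp_pos: [0.6702, 0.0223, 0.3052]
tcp_rot: [-3.134, -0.005, -0.008]
ft_force: [-0.0, 2.7, -2.7]
finger_gap: 0.0149
```

```bash
python3 -c "
from h import *
st()
s=manip.capture('side')
cv2.imwrite('pics/s6.png',cv2.resize(s[200:440,170:410,::-1],None,fx=2.3,fy=2.3,interpolation=cv2.INTER_CUBIC))
"
```

```text
7.4 [0.6702 0.0223 0.3052] [-3.1344 -0.0051 -0.0083] [-0.   2.7 -2.7] [ 0.22  0.02 -0.02] 0.0149
```

View pics/s6.png

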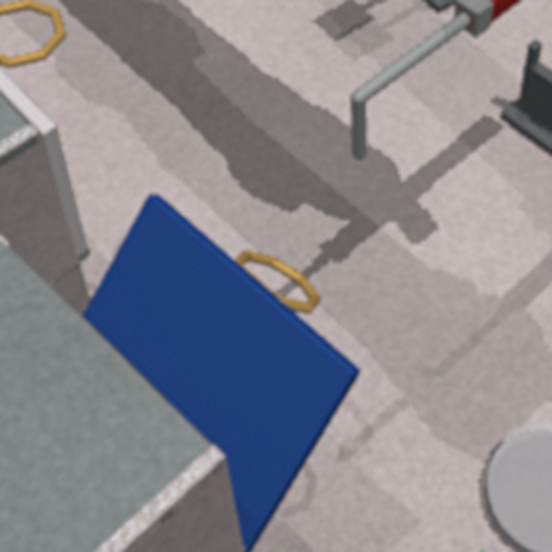

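arm_command --rows '[0, 0, 0, 0, 0, 0, 1, 0, 0, 0, 0, 0, 0, 1, 0, 0, 0, 0, 0, 0, 1, 0, 0, 0, 0, 0, 0, 1, 0, 0, 0, 0, 0, 0, 1, 0, 0, 0, 0, 0, 0, 1, 0, 0, 0, 0, 0, 0, 1, 0, 0, 0, 0, 0, 0, 1, 0, 0, 0, 0, 0, 0, 1, 0, 0, 0, 0, 0, 0, 1]'

```text
time: 8.28
tcp_pos: [0.6686, 0.0143, 0.3023]
tcp_rot: [-3.141, 0.0, -0.017]
ft_force: [1.0, -0.0, -2.1]
finger_gap: 0.015
```

arm_command --rows '[0, 0, 0, 0, 0, 0, 1, 0, 0, 0, 0, 0, 0, 1, 0, 0, 0, 0, 0, 0, 1, 0, 0, 0, 0, 0, 0, 1, 0, 0, 0, 0, 0, 0, 1, 0, 0, 0, 0, 0, 0, 1, 0, 0, 0, 0, 0, 0, 1, 0, 0, 0, 0, 0, 0, 1, 0, 0, 0, 0, 0, 0, 1, 0, 0, 0, 0, 0, 0, 1]'

```text
time: 9.12
tcp_pos: [0.6686, 0.0143, 0.3023]
tcp_rot: [-3.142, 0.0, -0.017]
ft_force: [1.0, 0.0, -1.8]
finger_gap: 0.0147
```

arm_command --rows '[0, 0, 0, 0, 0, 0, 1, 0, 0, 0, 0, 0, 0, 1, 0, 0, 0, 0, 0, 0, 1, 0, 0, 0, 0, 0, 0, 1, 0, 0, 0, 0, 0, 0, 1, 0, 0, 0, 0, 0, 0, 1, 0, 0, 0, 0, 0, 0, 1, 0, 0, 0, 0, 0, 0, 1]'

```text
time: 9.78
tcp_pos: [0.6686, 0.0143, 0.3023]
tcp_rot: [-3.142, 0.0, -0.017]
ft_force: [0.1, -0.5, -1.3]
finger_gap: 0.0149
```

```bash
python3 -c "
from h import *
st()
s=manip.capture('side');t=manip.capture('top')
cv2.imwrite('pics/s7.png',s[:,:,::-1]);cv2.imwrite('pics/t7.png',t[:,:,::-1])
for n in('side','top'):
  for th in (1.4,np.pi/2):
    M=(R.from_euler('z',-1.575)*R.from_euler('y',-th)).as_matrix()
    print(n,th,proj(n,[M@p+[.6643,-.2985,.13] for p in [(0,.081,.128),(0,-.081,.128),(-.035,0,.115)]]).round(1).tolist())
"
```

```text
9.78 [0.6686 0.0143 0.3023] [-3.1415  0.     -0.017 ] [ 0.1 -0.5 -1.3] [ 0.05  0.03 -0.07] 0.0149
side 1.4 [[345.6, 369.4], [263.8, 295.0], [299.8, 347.2]]
side 1.5707963267948966 [[346.2, 376.4], [266.2, 303.0], [298.2, 356.2]]
top 1.4 [[386.2, 144.4], [388.1, 222.8], [388.2, 187.2]]
top 1.5707963267948966 [[383.9, 147.5], [385.8, 224.5], [389.0, 189.3]]
```

View pics/s7.png

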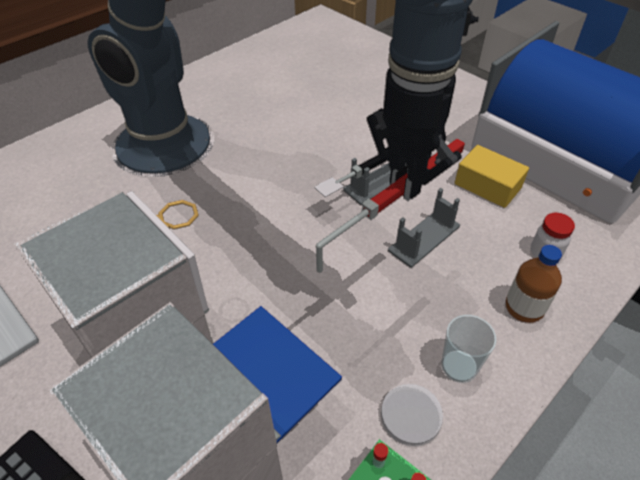

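View pics/t7.png

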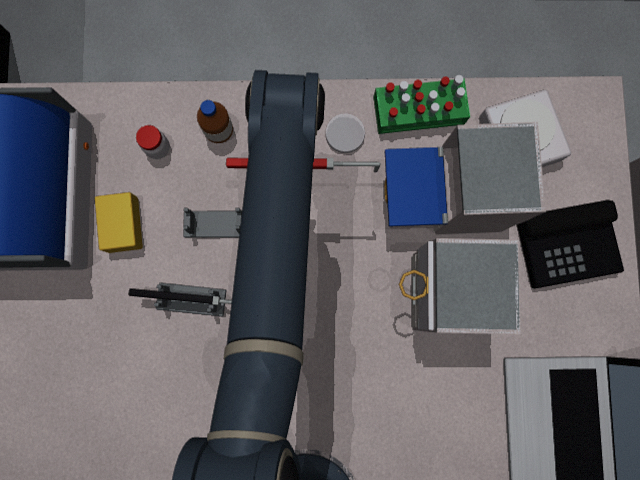

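arm_command --rows '[-10, -30, 15, 0, 0, 0, 1, -20, -60, 32, 0, 0, 0, 1, -31, -92, 52, 0, 0, 0, 1, -42, -124, 75, 0, 0, 0, 1, -53, -155, 100, 0, 0, 0, 1, -60, -178, 122, 0, 0, 0, 1, -63, -185, 139, 0, 0, 0, 1, -63, -185, 150, 0, 0, 0, 1, -63, -185, 150, 0, 0, 0, 1, -63, -185, 150, 0, 0, 0, 1]'

```text
time: 10.72
tcp_pos: [0.6096, 0.1984, 0.1525]
tcp_rot: [3.14, -0.001, -0.019]
ft_force: [0.5, -0.6, -1.3]
finger_gap: 0.0148
```

```bash
python3 -c "
from h import *
st();rel([((.6089,.2006,.12),-.017),((.6089,.2006,.0734),-.017)])
s=manip.capture('side');t=manip.capture('top')
cv2.imwrite('pics/s8.png',cv2.resize(s[130:290,340:500,::-1],None,fx=3.5,fy=3.5,interpolation=cv2.INTER_CUBIC))
cv2.imwrite('pics/t8.png',cv2.resize(t[180:260,140:300,::-1],None,fx=4,fy=4,interpolation=cv2.INTER_CUBIC))
tc=manip.get_state()['tcp_pos']
o=np.array(tc)+[-.001,-.0025,-.003];M=R.from_euler('z',-1.588).as_matrix()
for P in [(.154,0,.002),(.15,0,-.049)]:
    for n,c,f in(('side',(340,130),3.5),('top',(140,180),4)): print(P,n,((proj(n,M@P+o)-c)*f).round(0))
"
```

```text
10.72 [0.6096 0.1984 0.1525] [ 3.1403e+00 -5.0000e-04 -1.9200e-02] [ 0.5 -0.6 -1.3] [-0.02 -0.05 -0.03] 0.0148
[-0.8, -2.2, 32.5] [0.001, -0.001, -0.002]
[-0.8, -2.2, 79.1] [0.001, -0.001, -0.002]
(0.154, 0, 0.002) side [[128. 332.]]
(0.154, 0, 0.002) top [[565. 131.]]
(0.15, 0, -0.049) side [[127. 401.]]
(0.15, 0, -0.049) top [[562. 148.]]
```

View pics/s8.png

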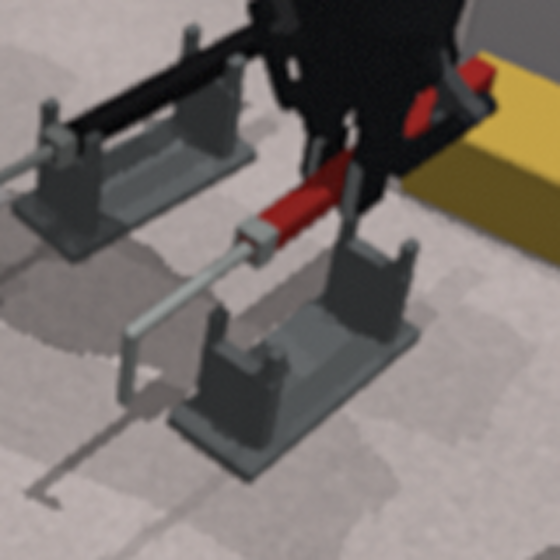

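View pics/t8.png

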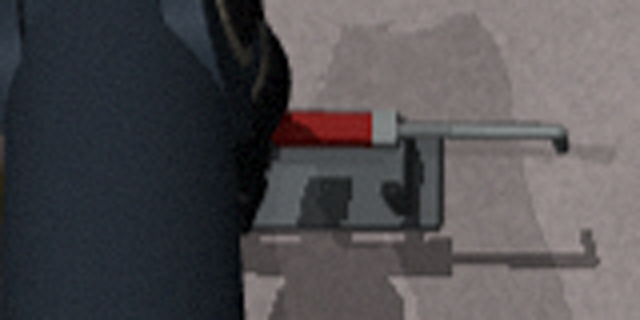

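arm_command --rows '[-1, -2, 15, 0, 0, 0, 1, -1, -2, 30, 0, 0, 0, 1, -1, -2, 43, 0, 0, 0, 1, -1, -2, 54, 0, 0, 0, 1, -1, -2, 64, 0, 0, 0, 1, -1, -2, 72, 0, 0, 0, 1, -1, -2, 78, 0, 0, 0, 1, -1, -2, 79, 0, 0, 0, 1, -1, -2, 79, 0, 0, 0, 1]'

```text
time: 11.57
tcp_pos: [0.6082, 0.2023, 0.0734]
tcp_rot: [-3.141, -0.001, -0.017]
ft_force: [-0.4, 1.1, -0.9]
finger_gap: 0.015
```

```bash
python3 -c "
from h import *
st()
s=manip.capture('side')
cv2.imwrite('pics/s9.png',cv2.resize(s[130:290,340:500,::-1],None,fx=3.5,fy=3.5,interpolation=cv2.INTER_CUBIC))
"
```

```text
11.57 [0.6082 0.2023 0.0734] [-3.1413e+00 -6.0000e-04 -1.7200e-02] [-0.4  1.1 -0.9] [ 0.05 -0.06 -0.02] 0.015
```

View pics/s9.png

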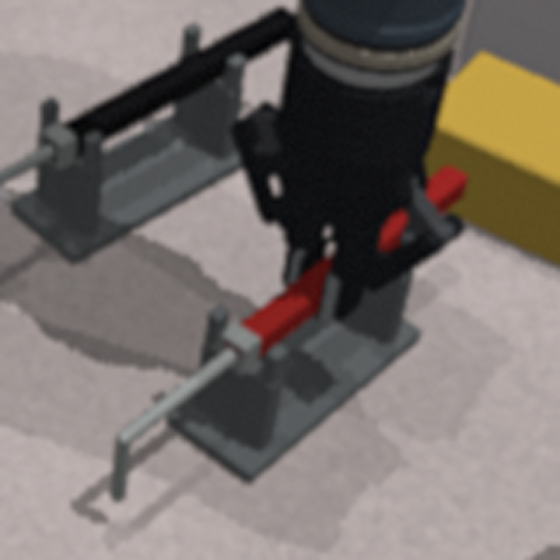

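arm_command --rows '[0, 0, 1, 0, 0, 0, 1, 0, 0, 1, 0, 0, 0, 1, 0, 0, 1, 0, 0, 0, 0.7, 0, 0, 1, 0, 0, 0, 0.4, 0, 0, 1, 0, 0, 0, 0, 0, 0, 1, 0, 0, 0, 0, 0, 0, 1, 0, 0, 0, 0, 0, 0, 1, 0, 0, 0, 0, 0, 0, 1, 0, 0, 0, 0]'

```text
time: 12.37
tcp_pos: [0.6079, 0.2024, 0.0722]
tcp_rot: [-3.142, -0.0, -0.017]
ft_force: [-0.2, -0.2, 0.3]
finger_gap: 0.0854
```

arm_command --rows '[0, 0, -8, 0, 0, 0, 0, 0, 0, -20, 0, 0, 0, 0, 0, 0, -40, 0, 0, 0, 0, 0, 0, -70, 0, 0, 0, 0, 0, 0, -105, 0, 0, 0, 0, 0, 0, -140, 0, 0, 0, 0, -20, -30, -160, 0, 0, 0, 0, -45, -60, -170, 0, 0, 0, 0, -70, -90, -175, 0, 0, 0, 0, -90, -115, -175, 0, 0, 0, 0]'

```text
time: 13.2
tcp_pos: [0.5187, 0.3216, 0.2508]
tcp_rot: [-3.137, -0.003, -0.016]
ft_force: [-0.6, 1.3, -0.4]
finger_gap: 0.0854
```

```bash
python3 -c "
from h import *
st()
s=manip.capture('side');t=manip.capture('top')
cv2.imwrite('pics/s10.png',s[:,:,::-1]);cv2.imwrite('pics/t10.png',t[:,:,::-1])
"
```

```text
13.2 [0.5187 0.3216 0.2508] [-3.1372 -0.0032 -0.0158] [-0.6  1.3 -0.4] [ 0.06 -0.01  0.01] 0.0854
```

View pics/s10.png

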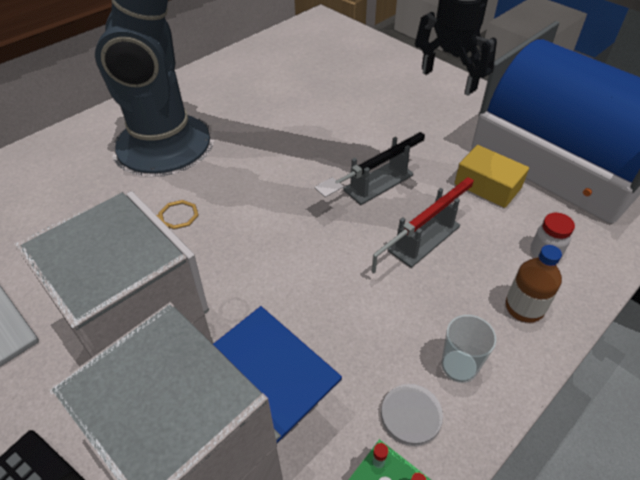

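View pics/t10.png

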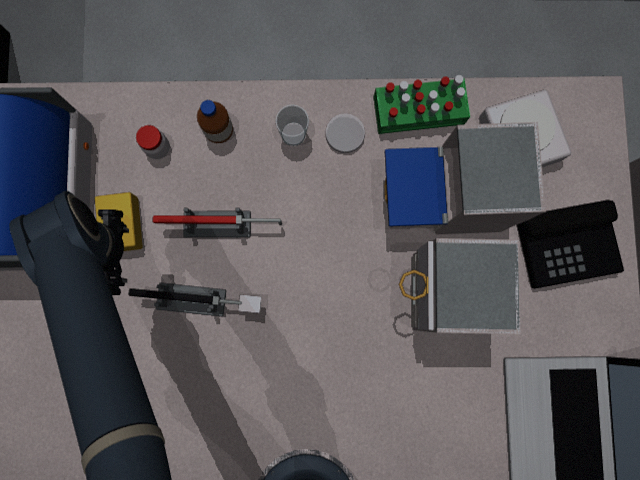

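arm_command --rows '[0, 0, 0, 0, 0, 0, 0, 0, 0, 0, 0, 0, 0, 0, 0, 0, 0, 0, 0, 0, 0, 0, 0, 0, 0, 0, 0, 0]'

```text
time: 13.63
tcp_pos: [0.5209, 0.3171, 0.2475]
tcp_rot: [3.141, -0.001, -0.02]
ft_force: [-0.2, -0.3, -0.3]
finger_gap: 0.0856
```

```bash
python3 -c "
from h import *
t=manip.capture('top')[:,:,::-1];a=cv2.imread('pics/t0.png') if 0 else cv2.imread('pics/top0.png')
b=cv2.imread('pics/t7.png')
print('flap vs t7',np.abs(t[140:235,375:460].astype(int)-b[140:235,375:460]).mean())
def red(im): m=(im[:,:,2]>90)&(im[:,:,1]<50)&(im[:,:,0]<60);m[:, :145]=0;m[:190]=0;v,u=np.nonzero(m);return u.min(),u.max(),v.min(),v.max(),u.mean(),v.mean()
print(red(a),red(t)); st()
manip.job_done()"
```

```text
flap vs t7 9.482600619195047
(np.int64(154), np.int64(236), np.int64(215), np.int64(221), np.float64(194.51676528599606), np.float64(218.34319526627218)) (np.int64(153), np.int64(235), np.int64(216), np.int64(222), np.float64(195.18058252427184), np.float64(218.63106796116506))
13.68 [0.5207 0.3174 0.2474] [ 3.1412e+00 -3.0000e-04 -1.9700e-02] [-0.2 -0.4  0.3] [ 0.05 -0.02  0.05] 0.0856
the job is handed in; nothing more can be done
```

The job is handed in at about 13.7 s. The arm hooked the brass eye, pulled the blue flap open to about 37° (estimated from the pin's position), and lifted the pin clear. The flap then sank the rest of the way by itself. I laid the pole back in its rest, let go and backed off.

**What the last checks showed:**
- **Blue flap:** it looks level. The pixel positions of its corners were the same just after it sank and again after the pole was back. They fit the predicted fully open position to about 2–6 pixels.
- **Hook pole:** it lies in its forks within about 1 pixel of where it started.
- **White flap and paddle rod:** the white flap looks shut and the paddle rod is lying on its rest.
- **Gripper and forces:** the gripper is open and clear of everything. The largest wrist force I read was about 4 N, and the gripper never came near the blue flap.

**One check that disagreed:** comparing the flap area in two top pictures gave a mean difference of about 9.5 grey levels. In the earlier picture the pole and its shadow were over that area, so I put it down to that. The corner positions themselves did not move.

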